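# Scan a raffle prize with the shutter held open

### The arm

A 6-joint arm with a two-finger parallel gripper is mounted at the origin on the work surface. World frame = base frame: x ahead of the robot, y to its left, z up, the work surface at z = 0. Lengths are in mm, angles in rad, forces in N, time in s.
With the tool pointing down it reaches from about 300 to 775 mm from the base axis. Payload 14.6 kg.
Tool frame: the origin (TCP) lies at the very end of the fingers, on their centre line; the grasp point (between the pads) lies 19 mm behind it; z points along the fingers, y is the line along which they close (so a half turn about z gives the same grasp; the last joint's range is limited). The gripper opens to 94 mm and grips with 3 to 60 N. Pads are 16 mm wide; open, the fingers measure 119 mm over their backs; the gripper's body (75 mm by 177 mm) begins 78 mm behind the grasp point.
Start: joints at [1.034, 0.3, 1.521, -0, 1.321, -0.067], TCP at [248.985, 490.404, 205.446] pointing down, gripper open.
Joint ranges: [-3.03, 3.03], [-0.79, 2.21], [0.23, 2.52], [-1.04, 4.18], [0, 3.07], [-2.55, 2.55]. Speed limits (rad/s): [2.22, 2.22, 2.57, 3.14, 3.14, 3.14].

### API

Orientations are given as [roll, pitch, yaw] about the fixed x, y, z axes, in that order (R = Rz(yaw) Ry(pitch) Rx(roll)).
In Python, from cell import manip, eyes, ticket gives the robot as it stands. The module is installed in compiled form; this text tells all that it offers.
- The arm moves only by the tool arm_command, never from a script. Its argument "plan" is a list of rows, each a list of 5 numbers: the opening, from -1 (shut) to 1 (fully open), then the shift along the tool's x, y, z in m, then the turn about the tool's z in rad. In form: [[jaw, dx, dy, dz, roll], ...]. A call has 1 to 20 rows; each row shifts and turns the commanded pose from where the row before left it, along the tool's axes as they then stand; what a row does not reach is not made up. A row lasts 1/8 s, in which the tool goes at most 62.5 mm and 10.7 degrees, less where a joint would pass 70% of its speed; a pose out of reach is approached as far as the arm can. A call is refused whole if a number of a shift passes 0.0625 or a number of a turn 0.188, either way. A call with a gripper value outside its range is refused whole. The fingers move at their own pace and stop on an object; "newtons" is the grip in N (left out, the last holds). Time passes only in rows, so rows that do not move let the fingers close. It gives the time, the measured TCP pose, the force, the opening and the grip force at its end, in the units of the state.
- manip.read_state(): the state, without advancing time (a new reading comes with each control period).
- eyes.camera(name): name is "side" or "top" or "wrist"; returns a dict with "img" (384x512x3 uint8, blue, green, red), "z_map" (384x512 float32, mm along the optical axis (not along the pixel's ray), 0 where there is no reading), "fx", "fy", "cx", "cy" (pixels), "eye" and "orientation" of the camera in the world. Camera axes: x right, y down, z forward; pixel columns grow to the right and rows downward; lengths in mm; the calibration is good to about 2 mm. A picture is of the moment at which its call begins.
- ticket.sign_off(): hands the job in; it is judged then, once.
The state is a dict: "clock": time; "joints": joint angles; "qd": joint speeds; "effort": joint torques, N m; "eef_pos": TCP position; "eef_rot": TCP orientation; "wrist_force": force on the tool from outside, world axes, zero at the start; "moment": the same for the moment, N m; "finger_gap": finger opening in mm; "finger_force": force on a finger pad.
Only numpy, scipy, OpenCV 4.12 (cv2) and the standard library are available. Lean on these libraries where they do the work, as an engineer would, in place of code of your own. Each camera call takes 0.05 s, during which the arm holds its last target. There are 200 camera calls.

### The job

Check in the pink candle jar at the prize table's code scanner: on its round white pad, turn the jar until its white code label squarely faces the scanner's window, let go of it, and only then pull the spring-return shutter by its upright orange handle until the red pointer is level with the green clip (within the clip's width). Keep it there and finish while still holding the handle, because the shutter springs shut when let go. Leave the green clip where it is set, keep the jar upright and leave the other prizes alone.

Things in the scene. Friction and masses are not known exactly. Their poses are not given: they have to be found in the camera images.
- jar_mid (a point): the pink candle jar: a plain upright cylinder 56 mm across and 85 mm tall with a dark pink lid of the same width, about 0.3 kg, loose. This point is its centre, 42.5 mm above its foot. Its own +x axis points out through the middle of the white code label, z is up. A 12 mm wide white seal strip runs from the label up over the lid's edge to near the lid's centre, showing the label's side from above
- jar_label (a point): middle of the jar's white code label (black bars), on its side 28 mm from the axis along the jar's own +x and 34 mm above its foot
- pad (a point): centre of the top of the round white pad with a blue rim, 106 mm across, 4 mm above the table, on which the jar stands. Fixed to the scanner, same axes as window. The pad's centre lies 110 mm in front of the window
- window (a point): middle of the scanner's window (50 x 42 mm, 45 mm above the table) in a long side of the grey block; the dark shutter covers it while closed. Its +y axis points level out of the window to the pad, -x is the direction in which the shutter is pulled open, z is up. The label faces the window when the jar's +x is opposite to this +y
- scanner: the grey scanner block, fixed to the table, top 85 mm above it; axes as window. Origin on the table 45 mm behind the window; the block reaches 125 mm to -x, 55 mm to +x and 45 mm to either side in y of it
- handle (a point): centre of the gripping part of the shutter's upright orange handle on top of the scanner: a blade 12 mm thick along x (pulling direction), 34 mm wide along y, from 97 to 148 mm above the table; this point is 125 mm above the table. Axes as window. It stands on a dark sliding plate 60 x 36 mm, top 97 mm above the table, with a red pointer on the -y side in line with the blade
- shutter (a joint): how far the shutter and its handle are pulled out along the scanner's -x, in m: 0 closed, stop at 0.095. A spring pulls it shut with about 3.5 N when closed, rising by 0.7 N per 10 mm (about 9 N at 80 mm)
- mark (a point): centre of the top of the green clip, the mark: 14 mm long along x, 16 mm wide, top 97 mm above the table, on a rail on top of the block 38 mm to the -y side of the handle's path. Axes as window. The shutter is at the mark when handle and mark have the same position along x. Stiff on its rail, 45 to 80 mm along -x from the closed handle
- teal_jar: bystander: teal glass candle jar with a white lid and no label, 56 mm across, 85 tall; origin under its centre
- gift_box: bystander: pink gift box with white ribbon, 60 x 90 x 45 mm high; origin under its centre
- bottle: bystander: green glass bottle, 60 mm across, 150 tall; origin under its centre
- mug: bystander: white mug, 80 mm across, 85 tall, handle on its own +y side; origin under its centre
- tin: bystander: tin with a red band, 70 mm across, 90 tall; origin under its centre
- tray: bystander: round pink wooden tray with seven dark round spots, 180 mm across, 22 thick; origin under its centre
Things that resemble listed ones, but are neither listed nor needed, are in the scene too. What is shaped like the part that bears jar_mid but blue is not meant.

How it is judged (in metres and radians):
On the way, in this order (a step that is already met when the one before it is completed fails the run):
1. the jar stands on the pad with its label facing the window, let go, the shutter still closed (angle between the x axis of jar_mid and the y axis of window, either way round below 0.3 rad and horizontal distance between jar_label and window below 0.11 m and horizontal distance between jar_mid and pad below 0.025 m and angle between jar_mid's own z axis and vertical below 0.1 rad and z of jar_mid in the frame of pad below 0.047 m and contact force between jar and the fingers below 0.3 N and value of joint shutter below 0.01 m), for 0.2 s.
2. the shutter is pulled to the green clip and held there by the fingers (x of handle in the frame of mark between -0.007 and 0.007 m and velocity of joint shutter between -0.02 and 0.02 m/s and contact force between shutter and the fingers above 2 N), for 0.5 s.
At the end, for the whole second after the job is handed in: The fingers hold the shutter handle (at least 2 N) with its pointer within 7 mm of the middle of the green clip, at rest; the jar stands upright on the pad, untouched, within 25 mm of the pad's centre, its label within 0.3 rad of squarely facing the window (all of step 2 and angle between the x axis of jar_mid and the y axis of window, either way round below 0.3 rad and horizontal distance between jar_label and window below 0.11 m and horizontal distance between jar_mid and pad below 0.025 m and angle between jar_mid's own z axis and vertical below 0.1 rad and z of jar_mid in the frame of pad below 0.047 m and contact force between jar and the fingers below 0.3 N); the arm keeps its last pose, push and grip.
It fails at once if the jar is tipped (angle between jar_mid's own z axis and vertical above 0.4 rad).
It fails at once if the green clip is shifted (distance of mark from where it was at the start of the episode above 0.005 m).
It fails at once if another prize is disturbed (moved more than 30 mm) (distance of any of teal_jar, gift_box, bottle, mug, tin, tray from where it was at the start of the episode above 0.03 m).
It also fails if it takes over 48 s, if anything falls off the work surface, if the arm or the gripper's body presses on something with over 40 N, if the wrist force passes 120 N, or if a joint passes its speed limit or range.

## Working session

There is one attempt and no reset: what is moved stays moved. The work goes in short steps, Python scripts to look and compute and a tool call to move; the robot and the scene stay as the last step left them, time stands still between calls to the robot, and variables do not carry over. Pictures are saved under pics/ and viewed, at most 10 in all, crops included, and the job is handed in when it is done.

Besides the shell and the picture viewer there is one more tool, called as name([rows], argument=value, ...), one row to a line, values as JSON. arm_command: Moves the arm, as the interface text tells. Its arguments: {"type":"object","properties":{"plan":{"type":"array"},"newtons":{"type":"number"}},"required":["plan"]}

```bash
mkdir -p pics; cat > h.py <<'E'
import numpy as np, cv2
from scipy.spatial.transform import Rotation as R
from cell import manip, eyes, ticket
def cam(n):
    c=eyes.camera(n); return c
def rot(c):
    o=np.array(c["orientation"],float)
    return o if o.shape==(3,3) else R.from_euler("xyz",o).as_matrix()
def cloud(c):
    z=c["z_map"]; v,u=np.mgrid[:z.shape[0],:z.shape[1]]
    p=np.stack([(u-c["cx"])/c["fx"]*z,(v-c["cy"])/c["fy"]*z,z],-1)
    P=p@rot(c).T+np.array(c["eye"]); P[z==0]=np.nan; return P
def ray(c,u,v,h):
    d=rot(c)@np.array([(u-c["cx"])/c["fx"],(v-c["cy"])/c["fy"],1]); e=np.array(c["eye"])
    return e+d*(h-e[2])/d[2]
E
python3 - <<'E'
from h import *
for n in("top","side"):
    c=cam(n);cv2.imwrite(f"pics/{n}0.png",cv2.resize(c["img"],(800,600)));print(n,c["eye"],c["orientation"],c["fx"],c["cx"])
    np.savez(f"{n}0.npz",**c)
print(manip.read_state())
E
```

```text
top [ 415.99424495   13.7990223  1462.34941519] [-3.03579751 -0.00869207 -1.54575774] 407.1718138504036 251.74381608018504
side [  168.09957261 -1178.04254893  1278.96881171] [-2.32375568  0.00720193 -0.31921823] 448.13771382642176 257.1939377668453
{'clock': 0.1, 'joints': array([ 1.03441133e+00,  3.00400148e-01,  1.52150618e+00, -2.93733603e-06,
        1.32071087e+00, -6.66064860e-02]), 'qd': array([-6.14085674e-04, -2.60061452e-03, -2.33229477e-03,  1.05945196e-03,
        8.65233406e-04, -7.74141464e-05]), 'effort': array([ 7.98927977e-04, -5.32636714e+01, -3.53284335e+01,  7.09232013e-02,
        2.34601140e-02, -6.23738083e-05]), 'eef_pos': array([248.86573064, 490.21326567, 204.95693767]), 'eef_rot': array([-3.14057020e+00, -6.53516857e-05,  2.67181484e+00]), 'wrist_force': array([ 0.14372708,  0.43564609, -0.35583911]), 'moment': array([-0.02829432, -0.02992898,  0.05868284]), 'finger_force': 0.0, 'finger_gap': 94.03070045858952}
```

View pics/top0.png

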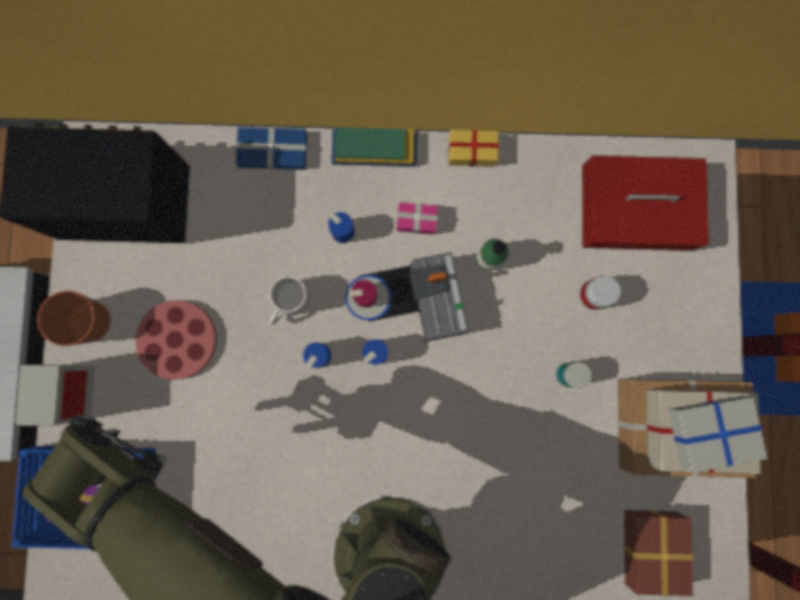

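View pics/side0.png

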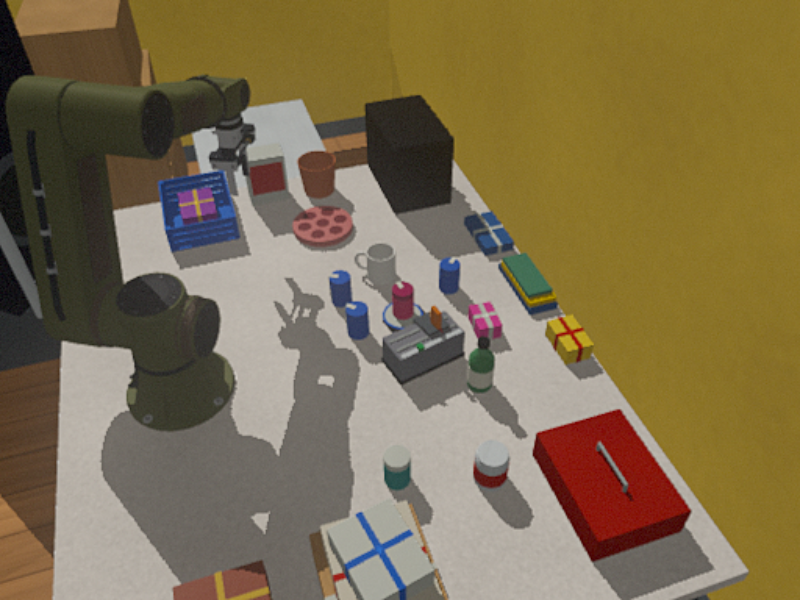

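The top view shows the pink jar at (364,292), already standing on the white, blue-rimmed pad, with its strip pointing left, away from the scanner. The orange handle is at (437,277) and the green clip at (459,306). Three blue lookalike jars, at (341,226), (317,354) and (375,351), are not meant. The side view agrees: jar at (402,300), handle at (437,317).

```bash
cat > m.py <<'E'
from h import *
def comps(m,amin=4):
    n,l,s,ce=cv2.connectedComponentsWithStats(m.astype(np.uint8)); return [(s[i,4],ce[i].round(1),l==i) for i in range(1,n) if s[i,4]>=amin]
E
python3 - <<'E'
from m import *
c=dict(np.load("top0.npz")); P=cloud(c); img=c["img"]; hsv=cv2.cvtColor(img,cv2.COLOR_BGR2HSV); H,S,V=[hsv[...,i].astype(int) for i in range(3)]
roi=np.zeros(H.shape,bool); roi[150:225,210:305]=True
for n,m,h in(("pink",(H>160)&(H<178)&(S>110),85),("orange",(H>5)&(H<18)&(S>150),148),("green",(H>50)&(H<80)&(S>120),97),("blue",(H>105)&(H<125)&(S>100),4)):
    for a,ce,mm in comps(m&roi): print(n,a,ce,np.nanmedian(P[mm],0).round(),ray(c,*ce,h).round(1))
# scanner top: points height 75-100 
m=(P[...,2]>72)&(P[...,2]<92)&roi; m[:,:262]=False
for a,ce,mm in comps(m,60):
    q=P[mm][:,:2].astype(np.float32); r=cv2.minAreaRect(q); print("block",a,r)
crop=img[150:225,210:305]; cv2.imwrite("pics/crop.png",cv2.resize(crop,None,fx=8,fy=8,interpolation=cv2.INTER_CUBIC))
E
```

```text
pink 170 [233.8 187.4] [570.  66.  90.] [571.7  66.8  85. ]
orange 46 [279.6 176.9] [603. -84. 148.] [602.9 -83.8 148. ]
green 8 [293.5 195.5] [ 548. -135.   98.] [ 548.2 -135.6   97. ]
blue 48 [219.  151.5] [699. 124.  58.] [710.8 127.6   4. ]
blue 32 [242.4 178.5] [616.  38.   6.] [614.1  39.8   4. ]
blue 43 [246.4 196.1] [548.  18.   6.] [550.6  23.7   4. ]
blue 93 [239.7 221.4] [455.  43.  87.] [459.3  45.2   4. ]
block 1020 ((571.1757202148438, -89.93167114257812), (180.3081817626953, 96.73237609863281), 12.961970329284668)
```

View pics/crop.png

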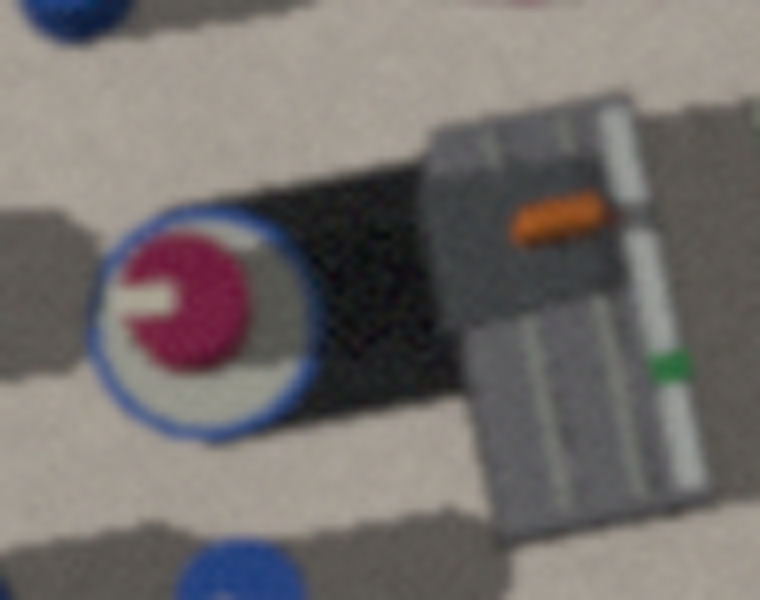

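arm_command([
  [1,-0.04,-0.0195,0,0],
  [1,-0.04,-0.0195,0,0],
  [1,-0.04,-0.0195,0,0],
  [1,-0.04,-0.0195,0,0],
  [1,-0.04,-0.0195,0,0],
  [1,-0.04,-0.0195,0,0],
  [1,-0.04,-0.0195,0,0],
  [1,-0.04,-0.0195,0,0],
  [1,-0.04,-0.0195,0,0],
  [1,-0.04,-0.0195,0,0],
  [1,-0.04,-0.0195,0,0],
  [1,-0.04,-0.0195,0,0],
  [1,0,0,0,-0.176],
  [1,0,0,0,-0.176],
  [1,0,0,0,-0.176],
  [1,0,0,0,0],
  [1,0,0,0,0],
], newtons=15)

```text
clock: 2.22
eef_pos: [571.0, 64.5, 205.3]
eef_rot: [-3.142, -0.0, -3.087]
wrist_force: [0.2, -0.0, 0.1]
finger_gap: 94.4
finger_force: 0.0
```

```bash
python3 - <<'E'
from m import *
s=manip.read_state(); print(s["clock"],s["joints"].round(2),s["eef_pos"].round(1),s["eef_rot"].round(3))
c=cam("wrist"); np.savez("w1.npz",**c); cv2.imwrite("pics/w1.png",c["img"]); print(c["eye"],c["orientation"])
P=cloud(c); hsv=cv2.cvtColor(c["img"],cv2.COLOR_BGR2HSV); H,S,V=[hsv[...,i].astype(int) for i in range(3)]
m=(H>160)&(H<178)&(S>110)
for a,ce,mm in comps(m,200):
    top=mm&(P[...,2]>78); q=P[top][:,:2].astype(np.float32)
    print("pink",a,ce,np.nanmedian(P[mm],0).round(),len(q), cv2.minEnclosingCircle(q) if len(q) else 0)
E
```

```text
2.225 [ 0.05  0.36  1.45 -0.    1.34 -1.58] [571.   64.5 205.3] [-3.142 -0.    -3.087]
[495.77026979  61.10146042 383.53432575] [ 2.88028453e+00 -4.27760053e-04  1.62561751e+00]
pink 1806 [263.7 180.3] [568.  69.  88.] 1542 ((574.4515991210938, 72.22651672363281), 27.645357131958008)
pink 476 [201.7 270.2] [728. -14.  26.] 0 0
```

View pics/w1.png

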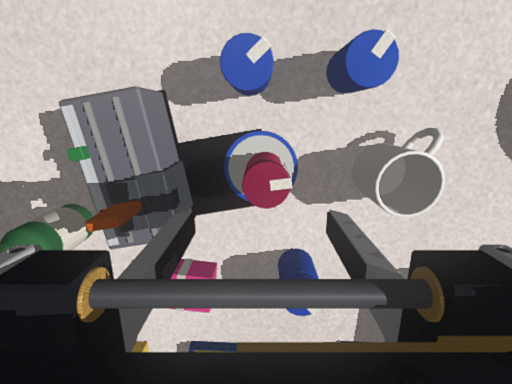

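The wrist view shows the pink lid at about (267,180), with the white strip at (281,185) pointing right, away from the scanner. The blue jars are at (247,63), (363,60) and (298,280). Next I'll fit the lid circle and strip direction, and refine the handle and clip.

```bash
cat > jar.py <<'E'
from m import *
def jar(c):
    P=cloud(c); hsv=cv2.cvtColor(c["img"],cv2.COLOR_BGR2HSV); H,S,V=[hsv[...,i].astype(int) for i in range(3)]
    v,u=np.nonzero(np.ones(H.shape)); d=np.stack([(u-c["cx"])/c["fx"],(v-c["cy"])/c["fy"],np.ones(u.size)],-1)@rot(c).T
    Q=(np.array(c["eye"])+d*((89-c["eye"][2])/d[:,2])[:,None]).reshape(384,512,3)
    r=np.hypot(P[...,0]-570,P[...,1]-68)
    lid=(P[...,2]>82)&(P[...,2]<95)&(r<60)
    (cx,cy),rad=cv2.minEnclosingCircle(Q[lid][:,:2].astype(np.float32))
    st=lid&(S<90)&(V>110); s=Q[st][:,:2].mean(0)
    rc=cv2.minAreaRect(Q[st][:,:2].astype(np.float32))
    print("lid",(cx,cy),rad,"z",np.nanmedian(P[lid][:,2]),"strip",s.round(1),"n",st.sum(),"ang",np.degrees(np.arctan2(s[1]-cy,s[0]-cx)),rc)
    for n,m,h in(("orange",(H>5)&(H<18)&(S>150),148),("green",(H>50)&(H<80)&(S>150),97)):
        for a,ce,mm in comps(m&(P[...,0]>480)&(P[...,1]<-50),20): print(n,a,ce,np.nanmedian(P[mm],0).round(1),ray(c,*ce,h).round(1), cv2.minAreaRect(P[mm&(P[...,2]>h-4)][:,:2].astype(np.float32)))
E
python3 - <<'E'
from jar import *
jar(dict(np.load("w1.npz")))
E
```

```text
lid (573.7548828125, 72.84110260009766) 28.213510513305664 z 88.12073467821011 strip [574.1  87.7] n 276 ang 88.68653220069169 ((582.8988037109375, 83.20198822021484), (27.192548751831055, 49.342098236083984), 62.26487731933594)
orange 908 [113.5 215.7] [601.2 -77.2 138. ] [595.5 -70.5 148. ] ((604.5338745117188, -82.48939514160156), (10.753412246704102, 33.03419876098633), 13.53158187866211)
```

arm_command([
  [1,-0.003,0.0065,0,0],
  [1,0,0,0.04,0],
  [1,0,0,0.04,0],
  [1,0,0,0.04,0],
  [1,0,0,0.025,0],
  [1,0,0,0.015,0],
  [1,0,0,0,0],
  [-1,0,0,0,0],
  [-1,0,0,0,0],
  [-1,0,0,0,0],
  [-1,0,0,0,0],
  [-1,0,0,0,0],
  [-1,0,0,0,0],
], newtons=15)

```text
clock: 3.9
eef_pos: [573.8, 71.1, 45.7]
eef_rot: [-3.142, 0.0, -3.083]
wrist_force: [-0.8, 0.2, 2.7]
finger_gap: 55.6
finger_force: 15.0
```

arm_command([
  [-1,0,0,0,0.15],
  [-1,0,0,0,0.15],
  [-1,0,0,0,0.15],
  [-1,0,0,0,0.15],
  [-1,0,0,0,0.15],
  [-1,0,0,0,0.15],
  [-1,0,0,0,0.15],
  [-1,0,0,0,0.15],
  [-1,0,0,0,0.15],
  [-1,0,0,0,0.15],
  [-1,0,0,0,0.15],
  [-1,0,0,0,0.15],
  [-1,0,0,0,0.15],
  [-1,0,0,0,0.15],
  [-1,0,0,0,0.15],
  [-1,0,0,0,0.15],
  [-1,0,0,0,0.15],
  [-1,0,0,0,0.15],
  [-1,0,0,0,0.15],
  [-1,0,0,0,0.03],
])

```text
clock: 6.4
eef_pos: [573.9, 71.1, 45.7]
eef_rot: [3.141, -0.001, 0.319]
wrist_force: [0.1, -0.4, 2.4]
finger_gap: 55.8
finger_force: 15.0
```

```bash
python3 - <<'E'
from jar import *
c=cam("wrist"); np.savez("w2.npz",**c); print(manip.read_state()["eef_rot"])
c=cam("top"); cv2.imwrite("pics/t2.png",cv2.resize(c["img"][130:240,190:320],(780,660))[:600]); 
cv2.imwrite("pics/w2.png",dict(np.load("w2.npz"))["img"])
E
```

```text
[ 3.14137611e+00 -5.42840126e-04  3.19615660e-01]
```

View pics/w2.png

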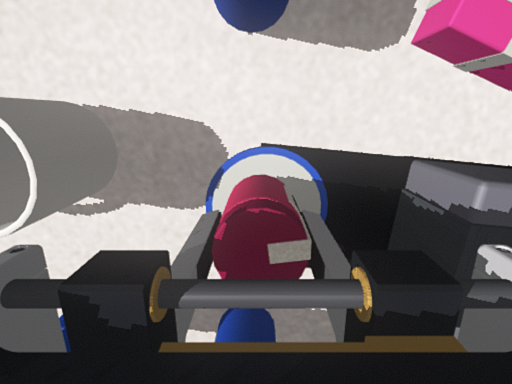

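The wrist view shows the gripped lid at (262,245) with the strip at (290,250), now pointing toward the scanner on the right. Next I'll release, rise and verify.

arm_command([
  [0.5,0,0,0,0],
  [1,0,0,0,0],
  [1,0,0,0,0],
  [1,0,0,0,0],
  [1,0,0,-0.03,0],
  [1,0,0,-0.05,0],
  [1,0,0,-0.05,0],
  [1,0,0,-0.05,0],
  [1,0,0,0,0],
  [1,0,0,0,0],
  [1,0,0,0,0],
])

```text
clock: 7.88
eef_pos: [573.2, 71.1, 224.0]
eef_rot: [-3.141, 0.002, 0.32]
wrist_force: [-0.5, 0.6, 0.6]
finger_gap: 93.9
finger_force: 0.0
```

```bash
python3 - <<'E'
from jar import *
c=cam("wrist"); np.savez("w3.npz",**c); cv2.imwrite("pics/w3.png",c["img"]); s=manip.read_state(); print(s["eef_pos"],s["eef_rot"],s["joints"].round(2))
jar(c)
E
```

```text
[573.28923936  71.12823688 224.15739154] [-3.14098593e+00  2.07578763e-03  3.19853277e-01] [0.06 0.35 1.41 0.   1.38 1.31]
lid (573.224853515625, 70.50919342041016) 28.344135284423828 z 88.09778305133838 strip [578.8  56.4] n 230 ang -68.55650421772336 ((567.1434326171875, 58.815879821777344), (27.607383728027344, 50.21992874145508), 74.29927062988281)
orange 802 [405.5 201.8] [607.2 -75.9 138.3] [608.7 -68.3 148. ] ((606.0779418945312, -82.57660675048828), (10.696998596191406, 32.78241729736328), 14.602730751037598)
green 21 [404.3 248.3] [ 544.2 -129.    94.5] [ 545.6 -127.2   97. ] ((544.5043334960938, -131.3076629638672), (2.8737945556640625, 5.4556427001953125), 7.641722679138184)
```

View pics/w3.png

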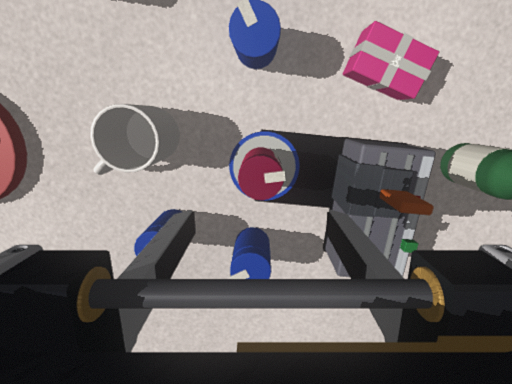

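Jar at (262,173), strip (274,177) facing the scanner; handle (405,202), clip (409,245). I'll refine the strip direction and compute the handle move.

```bash
python3 - <<'E'
from m import *
for f,gx,gy in(("w1",573.8,72),("w3",573.2,70.5)):
    c=dict(np.load(f+".npz")); P=cloud(c); hsv=cv2.cvtColor(c["img"],cv2.COLOR_BGR2HSV); S=hsv[...,1]; V=hsv[...,2]
    lid=(np.hypot(P[...,0]-gx,P[...,1]-gy)<26)&(P[...,2]>82)&(P[...,2]<95)
    a,ce,mm=max(comps(lid&(S<70)&(V>110)),key=lambda t:t[0]); q=P[mm][:,:2]
    r=cv2.minAreaRect(q.astype(np.float32)); w=np.linalg.svd(q-q.mean(0))[2][0]; s=q.mean(0)
    print(f,a,s,"ang",np.degrees(np.arctan2(s[1]-gy,s[0]-gx)),"axis",np.degrees(np.arctan2(w[1],w[0])),r[1])
# clip and scanner yaw from top view & w1
for f in("w1","top0","side0"):
    c=dict(np.load(f+".npz")); P=cloud(c); hsv=cv2.cvtColor(c["img"],cv2.COLOR_BGR2HSV); H,S,V=[hsv[...,i].astype(int) for i in range(3)]
    near=(np.hypot(P[...,0]-547,P[...,1]+133)<30)
    for a,ce,mm in comps(near&(H>45)&(H<85)&(S>90),4):
        print(f,a,ce,P[mm].mean(0).round(1),ray(c,*ce,97).round(1))
    o=(np.hypot(P[...,0]-604,P[...,1]+83)<30)&(H>4)&(H<20)&(S>130)&(P[...,2]>145)
    q=P[o][:,:2].astype(np.float32); print("handle",len(q),cv2.minAreaRect(q) if len(q)>3 else 0)
    b=(np.abs(P[...,2]-85)<4)&(np.hypot(P[...,0]-571,P[...,1]+90)<110)&(P[...,1]<-20)
    print("block",cv2.minAreaRect(P[b][:,:2].astype(np.float32)))
E
```

```text
w1 206 [571.68251608  86.55657014] ang 98.27652738310509 axis -78.00697913539746 (12.521819114685059, 21.59933090209961)
w3 198 [579.40597266  57.40211057] ang -64.6477176087054 axis -63.42628463472157 (12.551704406738281, 23.041597366333008)
w1 247 [ 77.7 153.4] [ 548.2 -132.5   94.6] [ 547.8 -131.    97. ]
handle 347 ((604.950439453125, -82.52279663085938), (10.671449661254883, 33.300601959228516), 13.449478149414062)
block ((570.6264038085938, -88.8488998413086), (178.48239135742188, 96.50870513916016), 12.846609115600586)
top0 10 [293.7 195.2] [ 549.2 -136.3   96.5] [ 549.2 -136.2   97. ]
handle 34 ((604.7574462890625, -83.33988952636719), (11.297281265258789, 30.604631423950195), 8.833057403564453)
block ((571.3226928710938, -89.72640228271484), (179.4939422607422, 96.43697357177734), 12.536479949951172)
side0 14 [268.5 221.5] [ 546.8 -135.2   94. ] [ 545.8 -137.9   97. ]
handle 14 ((602.3053588867188, -84.84190368652344), (7.69459342956543, 31.479597091674805), 3.7316243648529053)
block ((568.5996704101562, -93.39434814453125), (182.3102264404297, 102.39791107177734), 13.520336151123047)
```

The strip points to about -64°, but the target is about -77°, a 12.5° error. I'll mend it with one more grip and turn.

arm_command([
  [1,0,0,0.05,0],
  [1,0,0,0.05,0],
  [1,0,0,0.05,0],
  [1,0,0,0.03,0],
  [1,0,0,0,0],
  [-1,0,0,0,0],
  [-1,0,0,0,0],
  [-1,0,0,0,0],
  [-1,0,0,0,0],
  [-1,0,0,0,0],
  [-1,0,0,0,0.11],
  [-1,0,0,0,0.11],
  [-1,0,0,0,0],
  [0.5,0,0,0,0],
  [1,0,0,0,0],
  [1,0,0,0,0],
  [1,0,0,-0.03,0],
  [1,0,0,-0.05,0],
  [1,0,0,-0.05,0],
  [1,0,0,-0.05,0],
])

```text
clock: 10.42
eef_pos: [573.4, 71.1, 227.1]
eef_rot: [3.142, 0.0, 0.1]
wrist_force: [0.9, -0.4, -0.2]
finger_gap: 93.9
finger_force: 0.0
```

arm_command([
  [1,0,0,0,0],
  [1,0,0,0,0],
])

```text
clock: 10.68
eef_pos: [573.3, 71.1, 224.6]
eef_rot: [-3.142, 0.001, 0.1]
wrist_force: [0.3, -1.0, -0.1]
finger_gap: 94.0
finger_force: 0.0
```

```bash
python3 - <<'E'
from m import *
c=cam("wrist"); P=cloud(c); hsv=cv2.cvtColor(c["img"],cv2.COLOR_BGR2HSV); S=hsv[...,1]; V=hsv[...,2]
lid=(np.hypot(P[...,0]-573,P[...,1]-71)<40)&(P[...,2]>82)&(P[...,2]<95)
(gx,gy),rad=cv2.minEnclosingCircle(P[lid][:,:2].astype(np.float32)); print(gx,gy,rad)
lid&=np.hypot(P[...,0]-gx,P[...,1]-gy)<26
a,ce,mm=max(comps(lid&(S<70)&(V>110)),key=lambda t:t[0]); q=P[mm][:,:2]
w=np.linalg.svd(q-q.mean(0))[2][0]; s=q.mean(0)
print(a,"ang",np.degrees(np.arctan2(s[1]-gy,s[0]-gx)),"axis",np.degrees(np.arctan2(w[1],w[0])))
s=manip.read_state(); print(s["clock"],s["eef_pos"],s["eef_rot"],s["joints"].round(2))
E
```

```text
572.2047729492188 70.7553482055664 28.470684051513672
192 ang -74.25641164008283 axis 104.33144311328269
10.725 [573.18733256  71.07669844 224.03640114] [-3.14150730e+00  2.17322475e-03  9.99541578e-02] [ 0.06  0.35  1.41 -0.    1.38  1.53]
```

arm_command([
  [1,0.004,0.039,0,0],
  [1,0.004,0.039,0,0],
  [1,0.004,0.039,0,0],
  [1,0.004,0.039,0,0],
  [1,0,0,0,-0.17],
  [1,0,0,0,-0.17],
  [1,0,0,0,-0.17],
  [1,0,0,0,-0.17],
  [1,0,0,0,-0.17],
  [1,0,0,0,-0.17],
  [1,0,0,0,-0.17],
  [1,0,0,0,-0.17],
  [1,0,0,0,-0.17],
  [1,0,0,0,-0.17],
  [1,0,0,0,0],
  [1,0,0,0,0],
])

```text
clock: 12.72
eef_pos: [605.0, -82.5, 224.7]
eef_rot: [-3.141, -0.0, 1.796]
wrist_force: [-0.3, 0.3, -0.9]
finger_gap: 94.1
finger_force: 0.0
```

```bash
cat > hm.py <<'E'
from m import *
def hm(n,save=None):
    c=cam(n); P=cloud(c); hsv=cv2.cvtColor(c["img"],cv2.COLOR_BGR2HSV); H,S,V=[hsv[...,i].astype(int) for i in range(3)]
    near=np.hypot(P[...,0]-571,P[...,1]+100)<110
    for nm,m,h in(("handle",(H>4)&(H<20)&(S>130)&(P[...,2]>144),148),("clip",(H>45)&(H<85)&(S>90)&(P[...,2]>90)&(P[...,2]<103),97),("red",((H<4)|(H>174))&(S>120)&(P[...,2]>80)&(P[...,2]<110),97)):
        for a,ce,mm in comps(near&m,8):
            q=P[mm][:,:2].astype(np.float32); r=cv2.minAreaRect(q); p=np.array(r[0])-[604.8,-82.7]
            print(n,nm,a,ce,np.round(r[0],1),np.round(r[1],1),round(r[2],1),"scanner xy",(p@[[.9736,-.228],[.228,.9736]]).round(1), "ray",ray(c,*ce,h).round(1))
    if save: cv2.imwrite("pics/"+save,c["img"])
E
python3 - <<'E'
from hm import *
hm("wrist","w4.png"); s=manip.read_state(); print(s["clock"],s["eef_pos"],s["eef_rot"])
E
```

```text
wrist handle 354 [260.6 192.1] [605.2 -82.9] [11.1 32.3] 12.8 scanner xy [ 0.4 -0.3] ray [605.  -81.7 148. ]
wrist handle 660 [ 87.5 297.9] [552.5 -68.5] [ 3.1 15.4] 10.9 scanner xy [-47.6  25.8] ray [ 446.1 -243.2  148. ]
wrist handle 532 [434.2 300. ] [646.  -46.8] [ 2.9 15.3] 12.5 scanner xy [48.3 25.5] ray [ 819.8 -159.8  148. ]
wrist handle 2773 [394.1 345.3] [630.5 -58.1] [72.2  6.4] 12.5 scanner xy [30.6 18.1] ray [ 798.1 -228.   148. ]
wrist clip 143 [206. 210.] [ 549.3 -134.4] [13.5 14.9] 13.3 scanner xy [-65.8 -37.7] ray [ 549.3 -133.    97. ]
12.775 [604.99793279 -82.48522608 224.90328207] [-3.14079729e+00 -3.33541810e-04  1.79666232e+00]
```

View pics/w4.png

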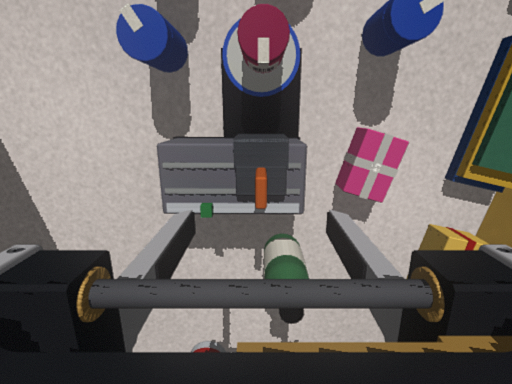

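The wrist view shows the jar at (263,30), its strip (263,50) squarely toward the scanner, handle (261,190) centred, and clip (206,210), which is 66 mm along the pull. Next I'll descend and grip.

arm_command([
  [1,0,0,0.04,0],
  [1,0,0,0.04,0],
  [1,0,0,0.025,0],
  [1,0,0,0.012,0],
  [1,0,0,0,0],
  [-1,0,0,0,0],
  [-1,0,0,0,0],
  [-1,0,0,0,0],
  [-1,0,0,0,0],
  [-1,0,0,0,0],
  [-1,0,0,0,0],
  [-1,0,0,0,0],
  [-1,0,0,0,0],
  [-1,0,0,0,0],
], newtons=40)

```text
clock: 14.52
eef_pos: [605.3, -82.5, 108.5]
eef_rot: [3.141, -0.0, 1.8]
wrist_force: [0.7, 0.1, 0.0]
finger_gap: 11.8
finger_force: 40.0
```

arm_command([
  [-1,0,-0.003,0,0],
  [-1,0,-0.006,0,0],
  [-1,0,-0.006,0,0],
  [-1,0,-0.006,0,0],
  [-1,0,-0.006,0,0],
  [-1,0,-0.006,0,0],
  [-1,0,-0.006,0,0],
  [-1,0,-0.006,0,0],
  [-1,0,-0.006,0,0],
  [-1,0,-0.006,0,0],
  [-1,0,-0.006,0,0],
  [-1,0,-0.003,0,0],
  [-1,0,0,0,0],
  [-1,0,0,0,0],
  [-1,0,0,0,0],
  [-1,0,0,0,0],
])

```text
clock: 16.52
eef_pos: [540.9, -97.1, 108.5]
eef_rot: [3.141, -0.0, 1.8]
wrist_force: [6.7, 4.4, -3.2]
finger_gap: 11.8
finger_force: 40.0
```

```bash
python3 - <<'E'
from hm import *
hm("wrist","w5.png");hm("top");hm("side"); s=manip.read_state(); print(s["clock"],s["eef_pos"],s["finger_force"],s["wrist_force"])
E
```

```text
wrist handle 1038 [260.3 248.3] [540.8 -97.2] [11.9 32.6] 12.3 scanner xy [-65.6   0.4] ray [540.4 -95.5 148. ]
wrist handle 212 [234.8 295.1] [528.  -73.1] [ 1.1 14.2] 13.1 scanner xy [-72.6  26.8] ray [ 532.6 -129.1  148. ]
wrist handle 188 [285.4 294.1] [541.6 -70.5] [ 1.  14.3] 12.6 scanner xy [-58.7  26.3] ray [ 561.9 -121.6  148. ]
wrist handle 3255 [242.6 345.3] [528.7 -86.4] [75.8 16. ] 13.1 scanner xy [-74.9  13.8] ray [ 545.  -164.1  148. ]
side handle 16 [264.4 205.6] [ 541.2 -106.3] [26.3 10.7] 71.0 scanner xy [-67.3  -8.5] ray [ 541.4 -104.8  148. ]
side clip 13 [268.6 221.6] [ 546.2 -136.9] [19.4 10.8] 70.3 scanner xy [-69.4 -39.4] ray [ 546.  -138.5   97. ]
16.675 [540.84671704 -97.08563095 108.4278086 ] 39.997342228889465 [ 7.1703113   3.56062197 -3.43191279]
```

View pics/w5.png

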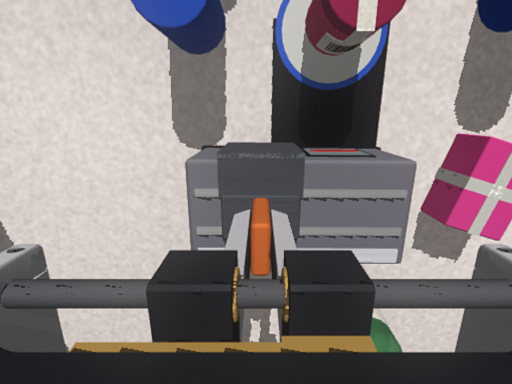

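The handle at (260,240) is held 65.6 mm out, level with the clip at 65.8 mm. The jar stands untouched at the top with its strip at (365,15) still toward the window, which is now open with a red line at (335,150). I'll hold briefly, then hand in.

arm_command([
  [-1,0,0,0,0],
  [-1,0,0,0,0],
  [-1,0,0,0,0],
  [-1,0,0,0,0],
  [-1,0,0,0,0],
])

```text
clock: 17.3
eef_pos: [540.9, -97.1, 108.4]
eef_rot: [3.141, -0.0, 1.8]
wrist_force: [7.8, 4.0, -3.4]
finger_gap: 11.4
finger_force: 40.0
```

```bash
python3 -c "
from cell import ticket; print(ticket.sign_off())"
```

```text
the job is handed in; nothing more can be done
None
```

I handed the job in at about 17 s, no verdict shown: the jar stands released on the pad with its label about 2° off square to the window, and the gripper is holding the shutter handle (40 N grip) within about 2 mm of the green clip.

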